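# Drive the broken leg tenon out of a stool seat and flip the repair sign

### The job

The broken end of a leg is stuck in one of the splayed sockets of the clamped stool seat: with the drift from the wooden block, push it down through the socket until it drops out underneath into the tray, taking care not to ram the seat. Stand the drift back in its hole in the block, then turn the repair sign half round so that its green face shows where the red one did. Leave the other things on the counter where they are.

Things in the scene. Friction and masses are not known exactly. Their poses are not given: they have to be found in the camera images.
- stand: Fixed plywood tray, x -150 to 210 mm, y +-135, rim 36 high; two risers along x at y +-107 carry a clamped round stool seat 260 across, underside 112, top 148 mm above the counter. Origin: on the counter under the seat's centre, z up. Sockets 75 mm out: one at +x (holds the stub), two empty at +-120 degrees. Toggle clamps: x -175 to -25, |y| 98 to 128, to 40 mm above the seat.
- socket: The stub's socket in the seat. Origin: centre of its mouth in the seat's top face. z runs up the bore's axis and leans 27 degrees from vertical towards the seat's centre (the bore goes down and outward); y is level. Bore 25 mm across, 40 mm long along the axis, edge sharp: a rod that misses it stops on the seat's face.
- stub: Dark broken tenon stuck in the socket: round peg 24 mm across, 30 mm long, 20 g. Origin: centre of its lower end; z up along it. At first its upper end lies 10 mm below the mouth along the bore. Old glue grips it: roughly 8 to 20 N along the bore moves it, until its upper end is some 36 mm below the mouth; then it drops out.
- stub_top (a point): Centre of the stub's upper end, 30 mm above its origin.
- drift: The drift: round aluminium rod 22 mm across, 165 mm long, 160 g, with a red plastic grip 28 mm across from 100 to 162 mm. Origin: centre of its lower (working) end, flat with a 1 mm chamfer; z along it towards the grip. It stands upright in the block's hole, loose by a few mm, lower end 10 mm above the counter.
- block: Fixed wooden block 100 x 100 mm, 60 high, that holds the drift. Origin: on the counter under its centre, z up. The drift's hole is at its centre: 28 mm across, 50 deep, floor 10 mm above the counter. Four small punches stand in its corners, 45 mm from the hole, to 84 mm above the counter.
- sign_stand: Fixed foot of the sign, dark, round, 90 mm across, 16 high, with a thin post. Origin: on the counter under the pivot axis, z up. Its x axis is the way the front face of the sign looks: red at the start, green when done.
- sign (a joint): Angle of the two-sided sign about its upright pivot, rad, counter-clockwise seen from above. 0: red face (white bar) looks along the sign stand's +x, green face (white ring) along -x; pi: green looks along +x. Stops at 0 and pi, so from the start it goes round counter-clockwise only. Stiff: 0.04 N m, about 1 N near the edge; it stays where left.
- sign_mid (a point): Centre of the sign panel, on the pivot axis, 94 mm above the counter; axes turn with the panel. Panel 110 mm wide (y), 8 thick (x), 75 high, from 56 to 131 mm above the counter; free above and all round.
- mallet: Loose wooden mallet lying on the counter; leave it.
- glue: Loose white glue bottle, 150 mm tall; leave it.
- tape: Loose roll of blue tape; leave it.
- sander: Loose cork sanding block lying on the seat, 32 mm high; leave it.
- jar: Loose small jar with a yellow lid; leave it.
- pen_cup: Loose metal cup of markers; leave it.
- square: Loose try square with a dark stock; leave it.
There are look-alikes about, which are no part of the job. What is shaped like the sign_stand but pink is not meant.

How it is judged:
On the way, in this order (a step that is already met when the one before it is completed fails the run):
1. the drift's end is in the stub's socket and presses on the stub (x of drift in the frame of socket between -0.006 and 0.006 m and y of drift in the frame of socket between -0.006 and 0.006 m and z of drift in the frame of socket below -0.006 m and contact force between drift and stub above 1 N), for 0.02 s.
2. the drift stands through the socket (end at least 30 mm down it) and the stub has left the seat underneath (x of drift in the frame of socket between -0.006 and 0.006 m and y of drift in the frame of socket between -0.006 and 0.006 m and z of drift in the frame of socket below -0.03 m and z of stub_top in the frame of socket below -0.041 m and height (world z) of stub_top below 0.1 m), for 0.02 s.
3. the drift stands in its hole in the block, let go (x of drift in the frame of block between -0.006 and 0.006 m and y of drift in the frame of block between -0.006 and 0.006 m and z of drift in the frame of block below 0.015 m and angle between drift's own z axis and vertical below 0.17 rad and contact force between the fingers and drift below 0.1 N), for 0.2 s.
4. the sign is turned half round, green face to the front (value of joint sign above 2.85 rad), for 0.1 s.
At the end, for the whole second after the job is handed in: The stub rests in the tray under the seat; the drift stands still in its hole in the block (within 6 mm of its centre, lower end under 15 mm up, under 10 degrees from upright); the sign is within 16 degrees of its far stop (over 2.85 rad), green face to the front (z of stub in the frame of stand below 0.06 m and x of stub in the frame of stand between -0.15 and 0.21 m and y of stub in the frame of stand between -0.135 and 0.135 m and x of drift in the frame of block between -0.006 and 0.006 m and y of drift in the frame of block between -0.006 and 0.006 m and z of drift in the frame of block below 0.015 m and angle between drift's own z axis and vertical below 0.17 rad and value of joint sign above 2.85 rad and velocity of joint sign below 0.1 rad/s and linear speed of stub below 0.05 m/s and linear speed of drift below 0.03 m/s); the robot touches nothing.
It fails at once if one of the other things on the counter is knocked more than 40 mm away (distance of any of mallet, glue, tape, sander, jar, pen_cup, square from where it was at the start of the episode above 0.04 m).
It fails at once if the drift is rammed against the seat or stand with more than 40 N (contact force between drift and stand above 40 N).
It also fails if it takes over 64 s, if anything falls off the work surface, if the arm or the gripper's body presses on something with over 40 N, if the wrist force passes 120 N, or if a joint passes its speed limit or range.

### The arm

A 7-joint arm with a two-finger parallel gripper is mounted at the origin on the work surface. World frame = base frame: x ahead of the robot, y to its left, z up, the work surface at z = 0. Lengths are in m, angles in rad, forces in N, time in s.
With the tool pointing down it reaches from about 0.4 to 0.85 m from the base axis. Payload 4.4 kg.
Tool frame: the origin (TCP) lies at the very end of the fingers, on their centre line; the grasp point (between the pads) lies 19 mm behind it; y points along the fingers, x is the direction in which the jaws open and shut, and the axes are right-handed (so a half turn about y gives the same grasp; the last joint's range is limited). The gripper opens to 94 mm and grips with 3 to 60 N. Pads are 16 mm wide; open, the fingers measure 119 mm over their backs; the gripper's body (75 mm by 177 mm) begins 78 mm behind the grasp point.
Start: joints at [1.222, 0.628, 0.038, 1.517, -0.027, 0.996, -0.02], TCP at [0.181, -0.624, 0.205] pointing down, gripper open.
Joint ranges: [-3.06, 3.06], [-0.37, 2.12], [-1.25, 1.32], [0.18, 2.47], [-1.1, 4.24], [0.23, 1.98], [-2.94, 2.94]. Speed limits (rad/s): [2.57, 2.57, 3.14, 3.14, 3.14, 3.14, 3.14].

### API

Orientations are given as a unit quaternion [w, x, y, z].
In Python, from workcell import arm, gripper_to, planner, vision, monitor gives the robot as it stands. Calls block until the motion is done:
- arm.move_pose(position, orientation): joint-space move of the TCP to a pose.
- arm.movel(position, speed=0.15, attitude=None, f_stop=None): straight line of the TCP; attitude=None keeps the orientation; speed is the mean speed in m/s. With f_stop (N) it stops when the force on the tool has changed by that much, and returns True; else False.
- arm.move_joints(angles): joint-space move.
- gripper_to(opening, squeeze=None): opening from 0.0 (shut) to 1.0 (fully open); squeeze is the grip in N (None keeps the last); returns when the fingers have stopped.
- arm.pause(seconds).
- planner.solve_ik(position, orientation): joint angles nearest the present ones, or None.
- vision.read_camera(name): name is "scene" or "top" or "wrist"; returns a dict with "img" (400x640x3 uint8, blue, green, red), "fx", "fy", "cx", "cy" (pixels), "extrinsics" (4x4, takes a point from world to camera coordinates); the wrist camera has in their place "T_tool_cam" (4x4, takes a point from camera to tool coordinates, whose origin is the TCP and whose axes are the tool frame's). Camera axes: x right, y down, z forward; pixel columns grow to the right and rows downward; lengths in m; the calibration is good to about 2 mm. A picture is of the moment at which its call begins: read the wrist's pose just before it. There is no depth.
A pose or a line that the arm cannot do raises arm.Unreachable and nothing moves.
- arm.finish_job(): hands the job in, once; it reports no verdict.
Readings, each from a call of its own:
- monitor.current_time(): time.
- monitor.current_q(): joint angles.
- monitor.current_joint_vel(): joint speeds.
- monitor.current_joint_efforts(): joint torques, N m.
- monitor.current_ee_pos(): TCP position.
- monitor.current_eef_rot(): TCP orientation.
- monitor.current_ft_force(): force on the tool from outside, world axes, zero at the start.
- monitor.current_torque(): the same for the moment, N m.
- monitor.current_width(): opening from 0.0 (shut) to 1.0 (fully open).
Only numpy, scipy, OpenCV 4.12 (cv2) and the standard library are available. Lean on these libraries where they do the work, as an engineer would, in place of code of your own. Each camera call takes 0.05 s, during which the arm holds its last target. There are 200 camera calls.

## Working session

There is one attempt and no reset: what is moved stays moved. The work goes in short steps, each a Python script; the robot and the scene stay as the last script left them, time stands still between calls to the robot, and variables do not carry over. Pictures are saved under pics/ and viewed, about 8 in all and at most 12, crops included, and the job is handed in when it is done.

```bash
mkdir -p pics; ls; cat > h.py <<'E'
import numpy as np, cv2
from scipy.spatial.transform import Rotation as R
from workcell import arm, gripper_to, planner, vision, monitor
def q2R(q): return R.from_quat([q[1],q[2],q[3],q[0]]).as_matrix()
def R2q(M):
    x,y,z,w=R.from_matrix(M).as_quat(); return [w,x,y,z]
def snap(name,fn):
    p=np.array(monitor.current_ee_pos()); M=q2R(monitor.current_eef_rot())
    d=vision.read_camera(name); cv2.imwrite(fn,d["img"])
    K=np.array([[d["fx"],0,d["cx"]],[0,d["fy"],d["cy"]],[0,0,1]])
    if name=="wrist":
        T=np.eye(4);T[:3,:3]=M;T[:3,3]=p; E=np.linalg.inv(T@d["T_tool_cam"])
    else: E=d["extrinsics"]
    np.savez(fn[:-4]+".npz",K=K,E=E); return d["img"]
def ray(fn,u,v):
    c=np.load(fn+".npz");T=np.linalg.inv(c["E"]);d=T[:3,:3]@np.linalg.inv(c["K"])@[u,v,1]
    return T[:3,3],d
def px(fn,u,v,z):
    o,d=ray(fn,u,v); return o+d*(z-o[2])/d[2]
def proj(fn,P):
    c=np.load(fn+".npz");q=c["K"]@(c["E"]@np.append(P,1))[:3];return q[:2]/q[2]
E
python3 - <<'E'
from h import *
for n in("top","scene"):
    im=snap(n,f"pics/{n}0.png"); cv2.imwrite(f"pics/{n}0b.png",cv2.resize(im,(800,500),interpolation=cv2.INTER_CUBIC))
    c=np.load(f"pics/{n}0.npz");print(c["K"],np.linalg.inv(c["E"]).round(3))
print(monitor.current_eef_rot(),monitor.current_ee_pos(),monitor.current_time())
print(vision.read_camera("wrist")["T_tool_cam"])
E
```

```text
pics
[[368.92922524   0.         315.84287373]
 [  0.         368.92922524 202.42428407]
 [  0.           0.           1.        ]] [[ 0.024 -0.983  0.179  0.297]
 [-1.    -0.022  0.017  0.007]
 [-0.013 -0.18  -0.984  1.161]
 [ 0.     0.     0.     1.   ]]
[[512.96293164   0.         319.11929636]
 [  0.         512.96293164 197.74897997]
 [  0.           0.           1.        ]] [[-7.070e-01  5.670e-01 -4.230e-01  1.155e+00]
 [ 7.070e-01  5.670e-01 -4.220e-01  6.650e-01]
 [ 1.000e-03 -5.970e-01 -8.020e-01  1.372e+00]
 [ 0.000e+00  0.000e+00  0.000e+00  1.000e+00]]
[ 0.56581809 -0.56512133  0.42502893 -0.42407332] [ 0.18122946 -0.62361675  0.20465792] 0.1
[[ 9.99999697e-01  1.94981411e-04  7.53665004e-04  2.80407269e-04]
 [-6.87405019e-04 -2.33228988e-01  9.72421599e-01 -1.79353565e-01]
 [ 3.65380662e-04 -9.72421823e-01 -2.33228784e-01  6.71069016e-02]
 [ 0.00000000e+00  0.00000000e+00  0.00000000e+00  1.00000000e+00]]
```

View pics/top0b.png

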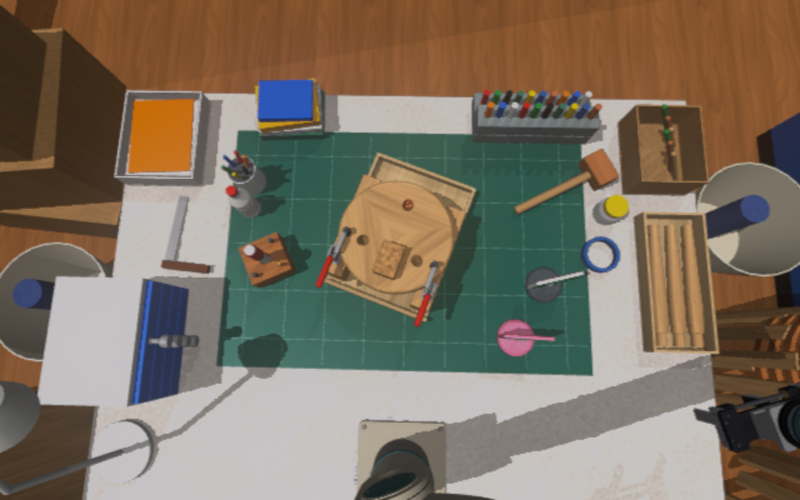

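View pics/scene0b.png

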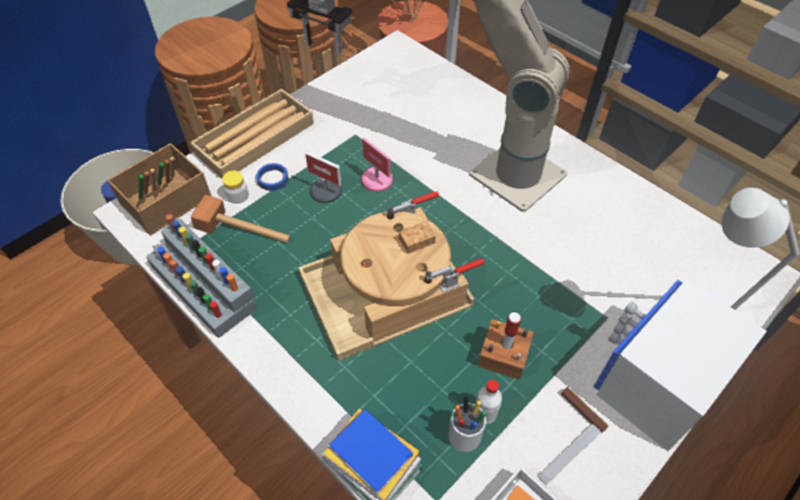

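The top view shows the stub socket at (408,205), block centre near (266,259) with the drift, and the dark sign at (545,284), all in 800-px coordinates. The pink look-alike is at (516,338). The scene view agrees. Next come rough positions and a close look over the block.

```bash
python3 - <<'E'
from h import *
f="pics/top0"
for n,u,v,z in [("stubmouth",408,204,.148),("sockL",362,240,.148),("sockR",417,255,.148),("block",266,259,.06),("drifttop",253,251,.175),("signfoot",544,284,.016),("signpanelL",527,290,.131),("signR",584,273,.131),("sander",389,260,.18)]:
    print(n,px(f,u*.8,v*.8,z).round(3))
f="pics/scene0"
for n,u,v,z in [("stubmouth",367,263,.148),("sockL",430,272,.148),("sockR",398,227,.148),("drifttop",513,318,.175),("signfoot",324,190,.016),("block",507,345,.06)]:
    print(n,px(f,u*.8,v*.8,z).round(3))
a=cv2.imread("pics/scene0.png");b=cv2.imread("pics/top0.png")
A=cv2.resize(a[100:180,220:340],(800,533),interpolation=cv2.INTER_CUBIC)
cv2.imwrite("pics/sign.png",A)
# look at block from above
c=(px("pics/top0",253*.8,251*.8,.175)+px("pics/scene0",513*.8,318*.8,.175))/2
for yaw in np.arange(-180,180,30):
    x=R.from_euler('z',yaw,degrees=True).as_matrix()
    M=x@np.array([[1,0,0],[0,0,1],[0,-1,0]]).astype(float)
    q=planner.solve_ik([c[0],c[1],.26],R2q(M)); print(yaw,None if q is None else np.round(q,2))
E
```

```text
stubmouth [ 0.596 -0.003  0.148]
sockL [0.51  0.099 0.148]
sockR [ 0.478 -0.025  0.148]
block [0.476 0.338 0.06 ]
drifttop [0.474 0.333 0.175]
signfoot [ 0.436 -0.346  0.016]
signpanelL [ 0.408 -0.272  0.131]
signR [ 0.449 -0.4    0.131]
sander [0.46  0.036 0.18 ]
stubmouth [0.595 0.001 0.148]
sockL [0.51  0.123 0.148]
sockR [ 0.468 -0.024  0.148]
drifttop [0.485 0.343 0.175]
signfoot [ 0.448 -0.34   0.016]
block [0.486 0.348 0.06 ]
-180 [-0.05  0.67 -1.06  1.61  0.62  1.23  1.91]
-150 [-0.05  0.67 -1.06  1.61  0.62  1.23  2.43]
-120 [-0.54  0.49 -0.19  1.63  0.1   1.04 -2.85]
-90 [-0.22  0.56 -0.71  1.62  0.39  1.11 -2.6 ]
-60 [-0.12  0.62 -0.91  1.61  0.52  1.17 -2.2 ]
-30 [-0.14  0.6  -0.86  1.61  0.49  1.16 -1.64]
0 [-0.12  0.62 -0.9   1.61  0.52  1.17 -1.14]
30 [-0.1   0.63 -0.94  1.61  0.54  1.18 -0.64]
60 [-0.11  0.62 -0.92  1.61  0.52  1.17 -0.1 ]
90 [-0.1   0.63 -0.95  1.61  0.54  1.18  0.4 ]
120 [-0.05  0.67 -1.06  1.61  0.62  1.23  0.86]
150 [-0.05  0.67 -1.06  1.61  0.62  1.23  1.39]
```

View pics/sign.png

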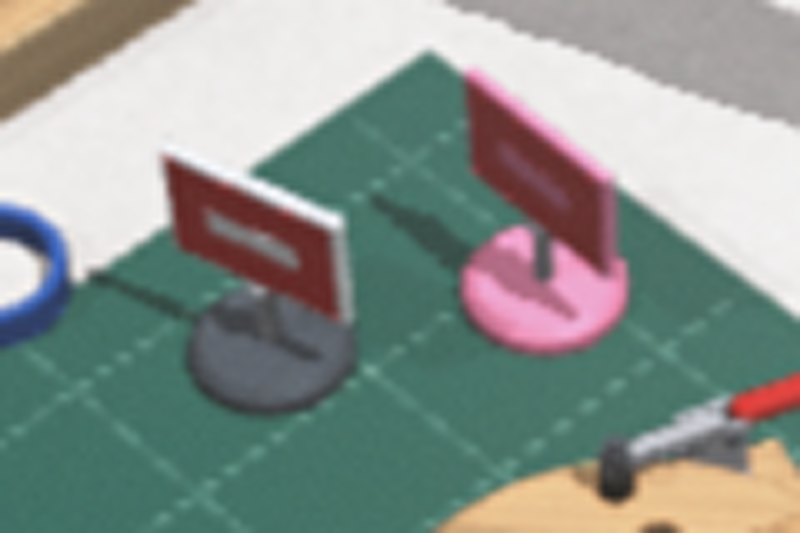

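Panel top edge runs from about (245,123) to (271,133) in raw scene pixels, with the red face towards the seat side. I'll look along the socket axis with the wrist camera, then over the block.

```bash
cat >> h.py <<'E'
def sock(phi,lean=27,s=1):
    p=np.radians(phi);l=np.radians(lean);o=np.array([np.cos(p),np.sin(p),0]);t=np.array([-np.sin(p),np.cos(p),0])*s
    y=np.sin(l)*o-np.cos(l)*np.array([0,0,1]); return np.array([t,y,np.cross(t,y)]).T
def down(yaw):
    return R.from_euler('z',yaw,degrees=True).as_matrix()@np.array([[1.,0,0],[0,0,1],[0,-1,0]])
E
python3 - <<'E'
from h import *
a=px("pics/scene0",244.7,122.8,.131);b=px("pics/scene0",271.3,132.7,.131);print("panel top corners",a,b,np.linalg.norm(a-b))
m=np.array([.596,-.001,.148])
for s in(1,-1):
  for d in (.2,.1,.08):
    M=sock(-22,27,s);q=planner.solve_ik(m-M[:,1]*d,R2q(M));print(s,d,None if q is None else np.round(q,2))
M=sock(-22);
try: arm.move_pose(m-M[:,1]*.1,R2q(M))
except arm.Unreachable as e: print(e)
im=snap("wrist","pics/w1.png");print(monitor.current_time(),proj("pics/w1",m))
E
```

```text
panel top corners [ 0.45574182 -0.38911258  0.131     ] [ 0.42286495 -0.29110038  0.131     ] 0.10337930056815964
1 0.2 [ 0.38  0.16 -0.82  2.1   0.72  0.72  0.26]
1 0.1 [ 0.04  0.32 -0.39  2.16  0.98  0.51  0.04]
1 0.08 [-0.19  0.34 -0.09  2.17  0.92  0.39  0.1 ]
-1 0.2 [-1.18  0.17  0.98  2.13  0.25  0.55 -2.38]
-1 0.1 [-0.33  0.3   0.07  2.17  0.75  0.38 -2.87]
-1 0.08 [-0.45  0.35  0.26  2.18  0.66  0.29 -2.78]
2.8167 [325.66727952 199.49445248]
```

View pics/w1.png

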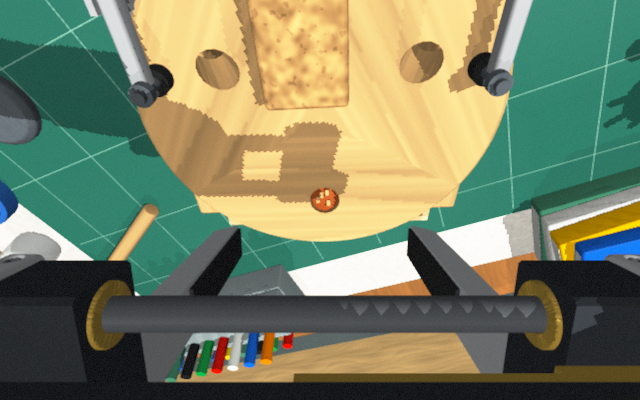

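The wrist view shows the stub's socket at (325,200), the two empty sockets at (217,69) and (422,62), and the clamps and sander clear of the approach. I'll enlarge the socket.

```bash
python3 - <<'E'
from h import *
im=cv2.imread("pics/w1.png")
A=cv2.resize(im[175:225,290:360],(770,550),interpolation=cv2.INTER_CUBIC)
cv2.imwrite("pics/w1c.png",A)
# predicted mouth ellipse size
M=sock(-22)
m=px("pics/w1",325,200,.148)
for a in range(0,360,90):
    d=12.5e-3*(np.cos(np.radians(a))*M[:,0]);e=np.sin(np.radians(a))*12.5e-3*np.array([np.cos(np.radians(22)),-np.sin(np.radians(22)),0])/np.cos(np.radians(27))
    print(proj("pics/w1",m+d+e))
c=[px("pics/w1",*p,.148) for p in((325,200),(217,69),(422,62))];print(np.round(c,4))
E
```

```text
[339.61586365 199.99456394]
[324.99785635 212.09989003]
[310.38700343 200.00543499]
[325.00228396 187.10812206]
[[ 0.5963 -0.0017  0.148 ]
 [ 0.4678 -0.0246  0.148 ]
 [ 0.5129  0.0982  0.148 ]]
```

View pics/w1c.png

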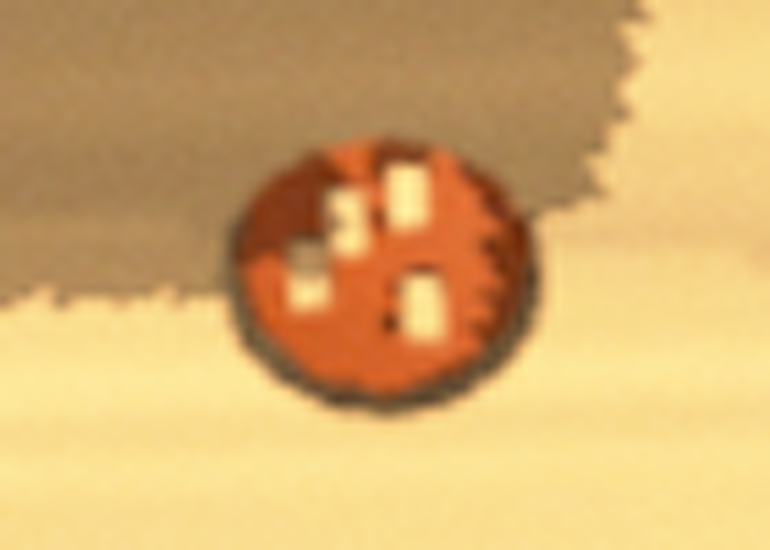

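Mouth centre is (324.6,199.4) in raw pixels, width 28.3 px against 29.2 predicted, and the socket azimuth comes out at -20°. Next I look at the block.

```bash
python3 - <<'E'
from h import *
print("m",px("pics/w1",324.6,199.4,.148))
arm.movel(np.array([.55,.015,.33]),speed=.3)
q=R2q(down(70))
arm.move_pose([.475,.335,.29],q)
im=snap("wrist","pics/w2.png");print(monitor.current_time(),np.round(monitor.current_q(),2))
E
```

```text
m [ 0.59555994 -0.00180542  0.148     ]
4.6 [-0.22  0.52 -0.71  1.59  0.36  1.17  0.22]
```

View pics/w2.png

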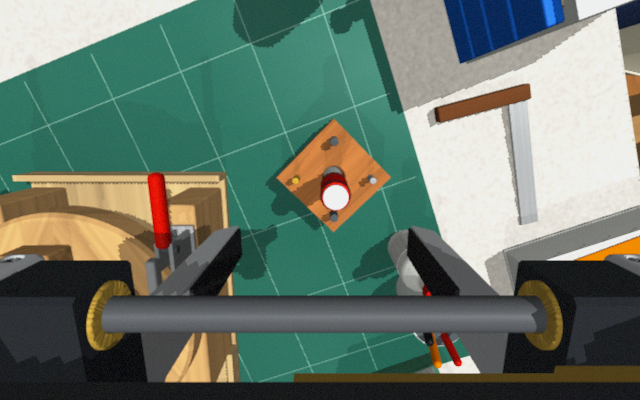

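The drift's top is at (336,196); block corners are at (334,119), (390,178), (333,232) and (277,179). The glue bottle is near the right finger, so I'll grasp with a narrow opening.

```bash
python3 - <<'E'
from h import *
f="pics/w2"
t=px(f,336,195.5,.175);print("top",t)
cs=[px(f,*p,.06) for p in((334,119.5),(390,178),(333,232),(277,179))];print(np.round(cs,4),np.mean(cs,0))
print("glue",px("pics/top0",233*.8,190*.8,.15), px("pics/w2",398,245,.12))
im=cv2.imread("pics/w2.png")
A=cv2.resize(im[110:240,265:400],(540,520),interpolation=cv2.INTER_CUBIC);cv2.imwrite("pics/w2c.png",A)
E
```

```text
top [0.47865791 0.34302064 0.175     ]
[[0.4166 0.3665 0.06  ]
 [0.5064 0.4077 0.06  ]
 [0.5483 0.3181 0.06  ]
 [0.4597 0.2763 0.06  ]] [0.48275624 0.34215175 0.06      ]
glue [0.62021615 0.3990748  0.15      ] [0.56721288 0.38601796 0.12      ]
```

View pics/w2c.png

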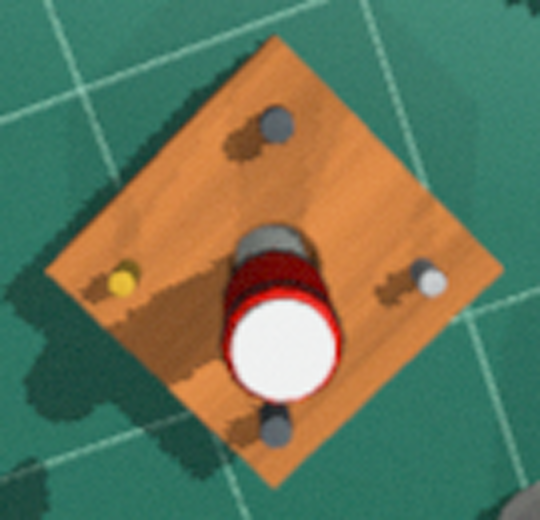

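```bash
python3 - <<'E'
from h import *
g=np.array([.4785,.343])
gripper_to(.55,squeeze=60)
arm.movel([*g,.20],speed=.2)
print(arm.movel([*g,.122],speed=.15,f_stop=8))
gripper_to(0.0,squeeze=60)
print("width",monitor.current_width(),monitor.current_ft_force(),monitor.current_ee_pos())
arm.movel([*g,.30],speed=.15)
print(monitor.current_ft_force())
M=sock(-20);m=np.array([.5956,-.0018,.148])
s=m-M[:,1]*(.112+.03)
arm.move_pose(s-M[:,1]*.03+[0,0,.03],R2q(M));arm.movel(s,speed=.15)
im=snap("wrist","pics/w3.png");p=np.array(monitor.current_ee_pos());Mm=q2R(monitor.current_eef_rot())
print(monitor.current_time(),p-s,proj("pics/w3",m),proj("pics/w3",p+Mm[:,1]*.112),monitor.current_ft_force())
A=cv2.resize(im[60:260,220:420],(600,600),interpolation=cv2.INTER_CUBIC);cv2.imwrite("pics/w3c.png",A)
E
```

```text
False
width 0.2919910815320627 [-0.310547   -0.72422176  4.3714214 ] [0.47880258 0.34314836 0.12259356]
[-0.0814092  -0.18016656 -1.78951005]
10.3167 [0.00075698 0.00127789 0.00065373] [322.67955101 190.06829819] [324.43637935 197.70198144] [-0.2336617  -0.44679505 -1.49278284]
```

View pics/w3c.png

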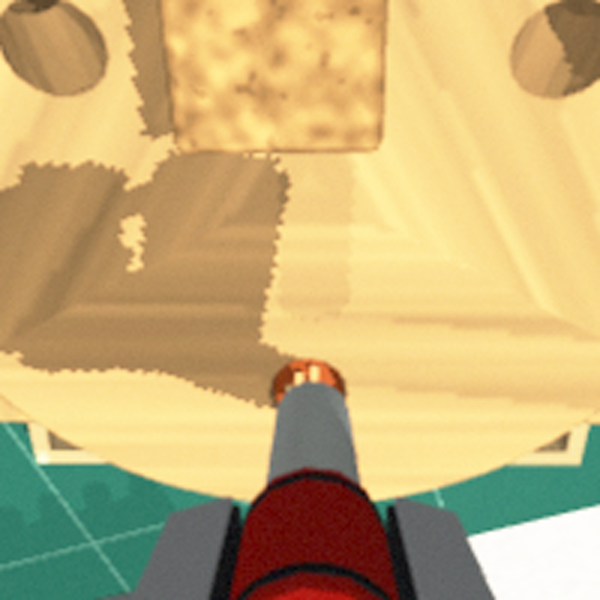

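The tip sits at u≈324.2 and v≈187 (top edge), matching the nominal held-drift pose to within about 0.5 mm. The mouth also matches its prediction at (323,190). I'll close the arm's small tracking error and then insert gently.

```bash
cat >> h.py <<'E'
M0=sock(-20);m0=np.array([.5956,-.0018,.148]);L=.112
def loc():
    p=np.array(monitor.current_ee_pos());Rm=q2R(monitor.current_eef_rot())
    a=M0.T@(p+Rm[:,1]*L-m0); return a*1e3   # (x level, y depth down bore, z inner) mm
def goto(a,off,speed,f=None):
    tgt=m0+M0@(np.array(a)*1e-3)-M0[:,1]*L+off
    return arm.movel(tgt,speed=speed,attitude=R2q(M0),f_stop=f)
E
python3 - <<'E'
from h import *
off=np.zeros(3);print(loc())
for i in range(3):
    goto([0,-15 ,0],off,.06);arm.pause(.15);a=loc();print(a.round(2));off=off-M0@((a-[0,-15,0])*1e-3)
goto([0,-4,0],off,.04);arm.pause(.1);print(loc().round(2),monitor.current_ft_force())
r=goto([0,14,0],off,.025,6);print(r,loc().round(2),monitor.current_ft_force(),monitor.current_time());np.save("off.npy",off)
E
```

```text
[  1.66107897 -30.45816839  -0.61541605]
[  0.28 -15.49  -0.45]
[ -0.25 -14.57   0.41]
[ -0.02 -14.92   0.05]
[ 0.11 -3.98  0.1 ] [ 0.07675774 -0.01834771 -1.32728984]
True [-0.61 11.    1.09] [-1.18036881 -0.28379849 -2.13401721] 12.7667
```

The tip went in to 11 mm with contact, which matches the stub's top at 10 mm. Pushing next, with a force guard.

```bash
python3 - <<'E'
from h import *
off=np.load("off.npy");a=loc()
x,z=a[0]*.5,a[2]*.5
for d in (16,20,24,28,32,36,39):
    r=goto([x,d,z],off,.03,30);a=loc();print(d,r,a.round(2),np.round(monitor.current_ft_force(),1))
    if r: break
arm.pause(.3);print(loc().round(2),np.round(monitor.current_ft_force(),1),monitor.current_time())
E
```

```text
16 False [-0.39 15.97  0.77] [-1.8  1.4  1.5]
20 False [-0.35 19.94  0.72] [-3.8  0.5  2.5]
24 False [-0.37 24.04  0.71] [-2.4  1.4  1.4]
28 False [-0.39 28.13  0.73] [-2.1  0.2  0. ]
32 False [-0.39 32.25  0.45] [-0.1 -0.3 -1.7]
36 False [-0.32 36.24  0.54] [-0.2 -0.8 -2.1]
39 False [-0.4  39.21  0.62] [ 0.6 -1.2 -1.7]
[-0.3  38.91  0.47] [ 0.4  0.3 -1.9] 15.0583
```

Resistance vanished at about 30 mm depth. I'll check for slip and for the stub before withdrawing.

```bash
python3 - <<'E'
from h import *
a=snap("wrist","pics/w4.png");b=snap("scene","pics/s4.png");c=snap("top","pics/t4.png")
A=cv2.resize(a[110:310,220:420],(400,400));B=cv2.resize(b[130:330,200:400],(400,400),interpolation=cv2.INTER_CUBIC)
cv2.imwrite("pics/c4.png",np.hstack([A,B]))
E
```

```text
(no output)
```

View pics/c4.png

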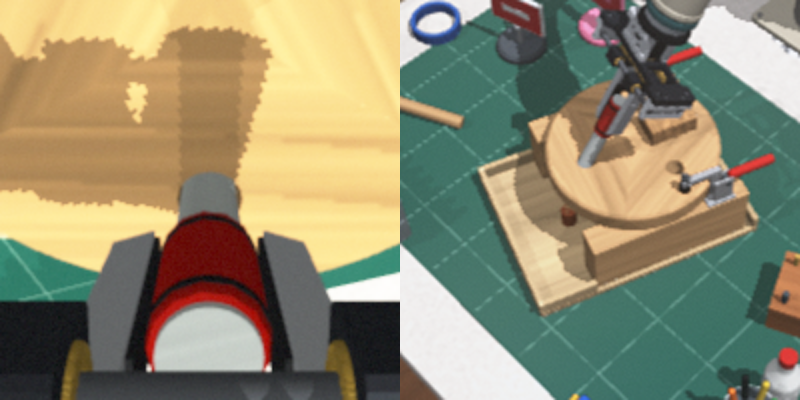

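The stub lies in the tray and the drift hasn't slipped in the grip. Withdrawing, then hovering over the block for a look.

```bash
python3 - <<'E'
from h import *
off=np.load("off.npy")
goto([-.2,-12,.3],off,.12);goto([0,-70,0],off,.25)
q=R2q(down(70));h=np.array([.482,.3424])
p=np.array(monitor.current_ee_pos());
arm.move_pose([*h,.30],q);arm.movel([*h,.195],speed=.2)
o=np.zeros(2)
for i in range(2):
    arm.pause(.15);e=np.array(monitor.current_ee_pos())[:2]-h;o-=e;print(e*1e3);arm.movel([*(h+o),.190],speed=.1,attitude=q)
arm.pause(.15)
im=snap("wrist","pics/w5.png");p=np.array(monitor.current_ee_pos());Mm=q2R(monitor.current_eef_rot());np.save("o.npy",o)
print(p,Mm[:,1],monitor.current_time(),"tip",proj("pics/w5",p+Mm[:,1]*.112),"hole",proj("pics/w5",[.4828,.3422,.06]))
A=cv2.resize(im[120:270,250:400],(600,600),interpolation=cv2.INTER_CUBIC);cv2.imwrite("pics/w5c.png",A)
E
```

```text
[0.87219887 0.7247838 ]
[-0.84912106 -0.65938577]
[0.48195773 0.34229743 0.18995311] [-8.80681869e-05 -9.93063848e-05 -9.99999991e-01] 19.0417 tip [324.49367564 196.82631596] hole [324.712526   193.43760882]
```

View pics/w5c.png

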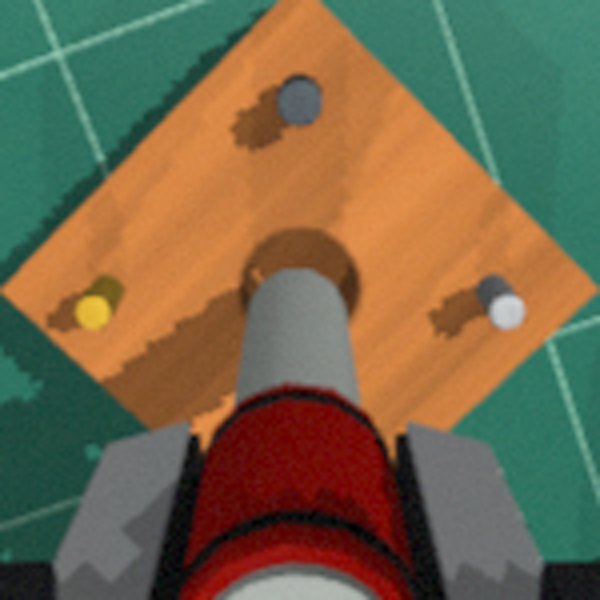

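The hole centre is near (325.2,191.3) and the tip centre near (324.8,199.2). After parallax the drift needs to move about 3.5 mm along tool +z, which is almost exactly the original grasp position, so I'll lower it there.

```bash
python3 - <<'E'
from h import *
q=R2q(down(70));h=np.array([.4788,.3434]);o=np.load("o.npy")*0
arm.movel([*h,.185],speed=.06,attitude=q);arm.pause(.15)
e=np.array(monitor.current_ee_pos())[:2]-h;o=-e;arm.movel([*(h+o),.180],speed=.05);arm.pause(.1)
print((np.array(monitor.current_ee_pos())[:2]-h)*1e3,monitor.current_ft_force())
r=arm.movel([*(h+o),.1225],speed=.05,f_stop=6);arm.pause(.1)
print(r,monitor.current_ee_pos(),np.round(monitor.current_ft_force(),2),monitor.current_time())
E
```

```text
[-0.03182443 -0.07623665] [-0.0438879   0.02079595 -1.34004202]
True [0.47854367 0.34322205 0.12260254] [-0.16 -0.6   5.28] 21.0167
```

The drift bottomed at the same depth as when it was picked. I'll release it, retreat, and then look at the block and sign together.

```bash
python3 - <<'E'
from h import *
q=R2q(down(70))
gripper_to(.55);arm.pause(.2)
p=np.array(monitor.current_ee_pos());arm.movel([p[0],p[1],.30],speed=.2)
a=snap("wrist","pics/w6.png");
gripper_to(0.0,squeeze=10)
c=np.array([.439,-.340])
for s in (-160,-71.5,18.5,108.5):
    print(s,[ (lambda j: None if j is None else np.round(j,1).tolist())(planner.solve_ik([*c,.09],R2q(down(s+t)))) for t in(0,90,180)])
arm.move_pose([c[0]+.03,c[1]+.03,.26],R2q(down(18.5)))
b=snap("wrist","pics/w7.png");print(monitor.current_time(),np.round(monitor.current_q(),2),proj("pics/w7",[*c,.131]))
A=cv2.resize(a[110:240,265:395],(400,400),interpolation=cv2.INTER_CUBIC)
B=cv2.resize(b[60:260,220:420],(400,400),interpolation=cv2.INTER_CUBIC);cv2.imwrite("pics/c7.png",np.hstack([A,B]))
E
```

```text
-160 [[0.1, 0.8, 0.8, 1.9, -0.8, 0.8, -1.4], [0.7, 0.7, -0.1, 1.9, 0.1, 0.6, -0.7], [0.8, 0.7, -0.4, 1.9, 0.4, 0.7, 0.6]]
-71.5 [[0.7, 0.7, -0.1, 1.9, 0.1, 0.6, -0.7], [0.8, 0.7, -0.4, 1.9, 0.4, 0.7, 0.6], [1.1, 0.8, -0.7, 1.9, 0.7, 0.8, 1.8]]
18.5 [[0.8, 0.7, -0.4, 1.9, 0.4, 0.7, 0.6], [1.1, 0.8, -0.7, 1.9, 0.7, 0.8, 1.8], [0.1, 0.8, 0.8, 1.9, -0.8, 0.8, -1.5]]
108.5 [[1.1, 0.8, -0.7, 1.9, 0.7, 0.8, 1.8], [0.1, 0.8, 0.8, 1.9, -0.8, 0.8, -1.5], [0.7, 0.7, -0.1, 1.9, 0.1, 0.6, -0.7]]
26.1583 [ 0.79  0.46 -0.39  1.69  0.2   1.03  0.66] [282.91610263 212.68438679]
```

View pics/c7.png

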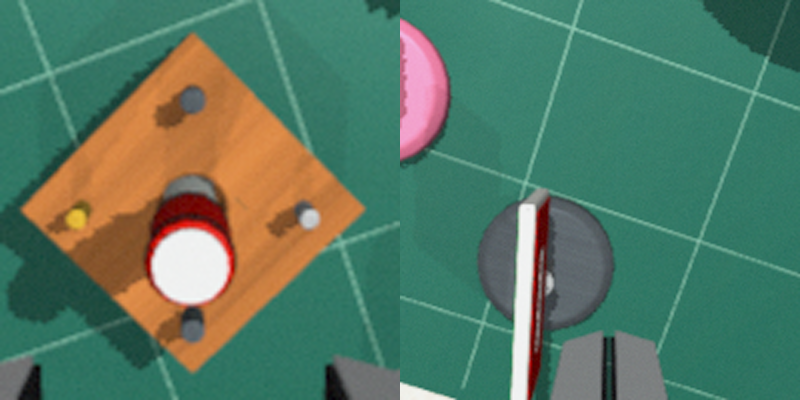

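The drift stands in its hole. The sign's foot centre is at raw (292.5,191), and its panel's top edge runs from (284.5,160) to (280,259).

```bash
python3 - <<'E'
from h import *
f=px("pics/w7",292.5,191,.012);a=px("pics/w7",284.5,161,.131);b=px("pics/w7",280,259,.131)
d=a-b;al=np.degrees(np.arctan2(d[1],d[0]));u=d/np.linalg.norm(d)
print(f,a,b,"heading",al,"foot along/perp from end",(f-a)[:2]@u[:2],(f-a)[:2]@np.array([u[1],-u[0]]))
E
```

```text
[ 0.43854122 -0.34441227  0.012     ] [ 0.42592808 -0.29234133  0.131     ] [ 0.45016905 -0.38629651  0.131     ] heading 104.46713544036656 foot along/perp from end -0.05357089760987418 -0.0007954062633254073
```

```bash
cat > turn.py <<'E'
from h import *
c=np.array([.4385,-.3444]);beta=105.
def pose(th,off,r=.040,z=.09):
    a=np.radians(beta+th);y=np.array([np.cos(a),np.sin(a)]);n=np.array([y[1],-y[0]])
    return [*(c+r*y+off*n),z],R2q(down(beta-180+th))
E
python3 - <<'E'
from turn import *
p,q=pose(0,.035,z=.2);arm.move_pose(p,q)
p,q=pose(0,.035);print(arm.movel(p,speed=.2,f_stop=8))
for th in range(0,181,12):
    p,q=pose(th,.013)
    r=arm.movel(p,speed=.08,attitude=q,f_stop=10)
    if th%36==0 or r or th>150: print(th,r,np.round(np.array(monitor.current_ee_pos())-p,4),np.round(monitor.current_ft_force(),1),round(monitor.current_time(),1))
    if r: break
E
```

```text
False
0 False [-0.0005 -0.0006  0.0006] [ 0.5 -1.1 -0.8] 28.6
36 False [ 0.0002 -0.     -0.0001] [-0.3  0.  -0.3] 29.6
72 False [ 0.0002  0.0001 -0.    ] [-0.5  0.3  0.5] 30.7
108 False [ 0.0001  0.0003 -0.    ] [-0.1 -0.2 -0.3] 31.8
144 False [ 0.      0.0003 -0.    ] [0.3 0.4 0.2] 32.9
156 False [-0.0001  0.0003 -0.0001] [-0.9  0.3 -0.9] 33.2
168 False [-0.0008  0.0001 -0.0002] [-1.9 -0.1 -0.8] 33.6
180 True [-0.0111  0.0002 -0.0013] [-0.4  0.2  0. ] 33.8
```

It stopped against the far stop. I'll back off and do the final check.

```bash
python3 - <<'E'
from turn import *
p0=np.array(monitor.current_ee_pos());P,q=pose(172,.045);a=np.radians(beta+172);n=np.array([np.sin(a),-np.cos(a),0])
arm.movel(p0+n*.03,speed=.1);arm.movel(p0+n*.03+[0,0,.15],speed=.25)
arm.move_pose([.32,-.2,.36],down and R2q(down(60)))
b=snap("scene","pics/s8.png");t=snap("top","pics/t8.png");print(monitor.current_time())
r=lambda i,y,x,h,w,s:cv2.resize(i[y:y+h,x:x+w],s,interpolation=cv2.INTER_CUBIC)
cv2.imwrite("pics/c8.png",np.vstack([np.hstack([r(b,100,220,80,120,(450,300)),r(b,220,360,100,100,(300,300))]),
 np.hstack([r(t,200,390,60,90,(450,300)),r(b,150,230,120,120,(300,300))])]))
E
```

```text
36.0417
```

View pics/c8.png

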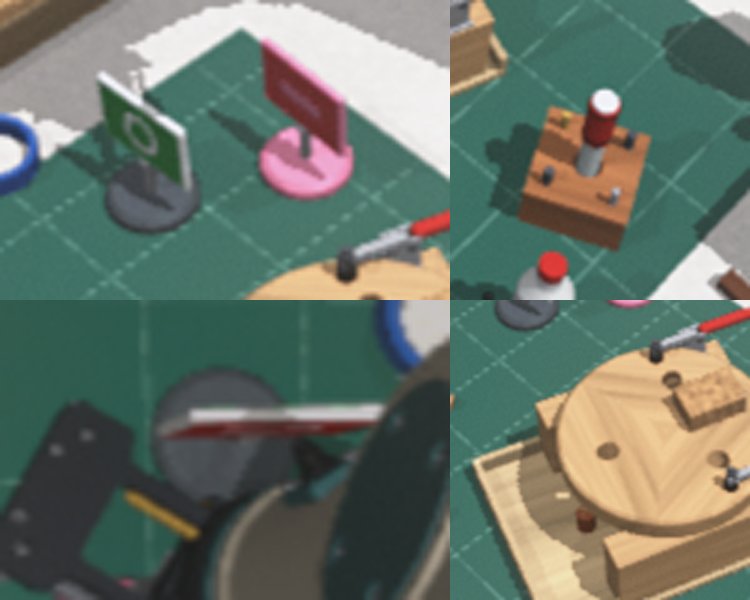

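The green face now shows where the red one did, and the stub and drift are in place. The edge slope differs a little from the start, so I'll measure the angle.

```bash
python3 - <<'E'
from h import *
def hd(f,a,b):
    d=px(f,*b,.131)-px(f,*a,.131);return np.degrees(np.arctan2(d[1],d[0])),np.linalg.norm(d)
# white top strip: minAreaRect-like line fit in scene, before/after
for f in("scene0","s8"):
    im=cv2.imread(f"pics/{f}.png").astype(int);x0,y0,x1,y1=238,112,276,150
    w=(im[y0:y1,x0:x1].min(2)>165).astype(np.uint8)
    n,l,s,_=cv2.connectedComponentsWithStats(w)
    print(f,[s[i].tolist() for i in range(1,n) if s[i][4]>12])
    print("\n".join("".join(".#"[v] for v in r) for r in w))
print(hd("pics/scene0",(244.7,122.8),(271.3,132.7)),hd("pics/s8",(246.7,120),(269.9,135.2)))
E
```

```text
scene0 [[0, 0, 38, 26, 510]]
######################################
#####################################.
####################################..
##################################....
#################################.....
###############################.......
##############################........
############################..........
###########################...........
#########################.............
########################..............
#######.##############................
######....###########.................
######......########..................
#######.......######..................
#######..........#####................
#######............#####..............
#######..............######...........
#######................######.........
#######..................######.......
#######.....................#####.....
#######.......................###.....
######..........................#.....
#####.................................
###...................................
##....................................
......................................
..................
[... 1347 characters left out ...]
...............##.......
###...........................#.......
##....................................
......................................
......................................
......................................
......................................
......................................
......................................
......................................
......................................
......................................
......................................
......................................
......................................
(np.float64(108.5433321769876), np.float64(0.10337930056815964)) (np.float64(94.50325578631066), np.float64(0.10901411705414435))
```

By the same measurement before and after, it has turned only about 166°, which is just past the limit. I'll push it once more, right up to the stop.

```bash
python3 - <<'E'
from turn import *
p,q=pose(158,.045,z=.24);arm.move_pose(p,q)
p,q=pose(158,.045);print(arm.movel(p,speed=.25,f_stop=8))
arm.movel(pose(158,.03)[0],speed=.1,f_stop=8)
for th in (162,166,169,172,175,178,181,184):
    p,q=pose(th,.013);r=arm.movel(p,speed=.03,attitude=q,f_stop=12)
    print(th,r,np.round((np.array(monitor.current_ee_pos())-p)*1e3,1),np.round(monitor.current_ft_force(),1),np.round(monitor.current_torque(),2),round(monitor.current_time(),1))
    if r: break
E
```

```text
False
162 False [-0.2  0.1 -0.1] [-0.4 -0.5  0.2] [ 0.06 -0.1  -0.02] 38.8
166 False [-0.1  0.  -0.1] [ 1.1  0.2 -0.1] [ 0.02 -0.17 -0.01] 39.0
169 False [-1.7 -0.  -0.3] [-4.9  0.5  2. ] [ 0.12  0.75 -0.08] 39.3
172 False [-4.3 -0.2 -0.6] [-9.5  0.8  5. ] [ 0.11  1.82 -0.05] 39.5
175 False [-7.  -0.6 -0.8] [-14.7   1.8   9.1] [ 0.22  2.88 -0.13] 39.8
178 False [-9.5 -1.  -1. ] [-19.1   1.1  12.8] [ 0.17  3.91 -0.21] 40.0
181 False [-12.2  -1.6  -1.3] [-24.    0.4  15.4] [ 0.03  4.92 -0.24] 40.3
184 False [-14.7  -2.2  -1.3] [-29.4  -0.1  18.8] [ 0.01  5.97 -0.25] 40.5
```

It meets a firm resistance at tool angle ~166–168°, which looks like the real stop. I'll back off and compare the panel from the same wrist pose as before, by image code.

```bash
python3 - <<'E'
from turn import *
p0=np.array(monitor.current_ee_pos());a=np.radians(beta+172);n=np.array([np.sin(a),-np.cos(a),0])
arm.movel(p0+n*.035,speed=.1);print(np.round(monitor.current_ft_force(),1));arm.movel(p0+n*.035+[0,0,.17],speed=.25)
arm.move_pose([.469,-.310,.26],R2q(down(18.5)));arm.pause(.1)
snap("wrist","pics/w9.png");print(monitor.current_time())
for f in("w7","w9"):
    im=cv2.imread(f"pics/{f}.png").astype(int)
    w=(im.min(2)>150);w[:140]=0;w[262:]=0;w[:,:255]=0;w[:,315:]=0
    n_,l,s,ce=cv2.connectedComponentsWithStats(w.astype(np.uint8));i=1+np.argmax(s[1:,4]);print(f,s[i])
    ys,xs=np.nonzero(l==i);P=np.array([px("pics/"+f,u,v,.131)[:2] for u,v in zip(xs,ys)]).astype(np.float32)
    vx,vy,x,y=cv2.fitLine(P,cv2.DIST_HUBER,0,.01,.01).ravel();print("heading",np.degrees(np.arctan2(vy,vx))%180,"c",x,y)
    r=cv2.minAreaRect(P*1000);print(r)
E
```

```text
[ 0.5 -0.1 -0.2]
43.5417
w7 [275 161  13 100 829]
heading 104.341385 c 0.4367778 -0.3387873
((437.1606750488281, -340.2987060546875), (7.941765308380127, 98.28316497802734), 14.39592456817627)
w9 [268 162  34  99 852]
heading 92.39729 c 0.4383576 -0.33970547
((438.42059326171875, -341.5320129394531), (7.944871425628662, 100.82596588134766), 2.472879648208618)
```

```bash
python3 - <<'E'
from h import *
print(np.round(monitor.current_ft_force(),2),monitor.current_time());arm.finish_job()
E
```

```text
[-0.16  0.32 -1.05] 43.5417
the job is handed in; nothing more can be done
```

I did all three parts and handed the job in at 43.5 s of the 64 s allowed. The sign is the one check that did not come out fully as expected.

- **Stub:** the drift went into the socket on the first try and met the stub at 11 mm. I pushed it to 39 mm, and the readings I took between steps stayed at only a few newtons. The scene picture shows the stub lying in the tray.
- **Drift:** it is back in the block's hole, bottomed at the same height as when I picked it up and let go. The wrist and scene pictures show it standing upright.
- **Sign:** the green face now shows where the red one did. The panel turned about 168° (2.93 rad) between matching wrist pictures, above the required 2.85 rad but short of 180°. It met firm resistance there on both pushes. On the second I pressed to about 35 N because the force stop, which I reset at each step, never tripped. So I take it to be at its far stop, perhaps having started slightly past zero, but I could not confirm that.
- **Other things:** nothing in the pictures I viewed looks knocked. I did not check each loose item's position by measurement. The arm was clear of everything at hand-in, with about 1 N on the wrist sensor.

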